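Stack spacer rings and set the preset counter

ROBOT

A 6-joint arm with a two-finger parallel gripper is mounted at the origin on a cart in front of the work surface, level with it; the furniture and walls round the work are solid. World frame = base frame: x ahead of the robot, y to its left, z up, the work surface at z = 0. Lengths are in mm, angles in rad, forces in N, time in s.
With the tool pointing down it reaches from about 275 to 850 mm from the base axis. Payload 5.2 kg.
Tool frame: the origin (TCP) lies midway between the tips of the shut fingers; the grasp point (between the pads) lies 19 mm behind it; z points along the fingers, y is the line along which they close (so a half turn about z gives the same grasp; the last joint's range is limited). The gripper opens to 85 mm and grips with 20 to 120 N. Pads are 22 mm wide; open, the fingers measure 114 mm over their backs; the gripper's body (76 mm by 85 mm) begins 54 mm behind the grasp point. The pads swing forward as they close: fully open they stand 13 mm farther back than shut.
Start: joints at [-0.203, 0.259, 1.535, -0, 1.348, -0.203], TCP at [550.005, 0.023, 231.31] pointing down, gripper open.
Joint ranges: [-3.14, 3.14], [-0.91, 2.08], [0.19, 2.58], [-1.22, 4.36], [0.22, 2.71], [-3.12, 3.12]. Speed limits (rad/s): [2.57, 2.57, 3.14, 3.14, 3.14, 3.14].

INTERFACE

Orientations are given as a unit quaternion [x, y, z, w].
In Python, from plant import manip gives the robot as it stands.
- The arm moves only by the tool carry_out, never from a script. Its argument "rows" is a list of rows, each a list of 3 entries, a list of its own where there are three numbers: the shift along the tool's x, y, z in cm, then the turn about the tool's z in rad, then the opening, from -1 (shut) to 1 (fully open), so that 0 is half open. A call has 1 to 10 rows; each row is the pose to reach, as a shift and turn from the pose commanded when the call began, along the tool's axes at that moment; what a row does not reach only later rows make up. A row lasts 1/10 s, in which the tool goes at most 50 mm and 8.59 degrees, less where a joint would pass 70% of its speed; a pose out of reach is approached as far as the arm can. A call with a gripper value outside its range is refused whole. The fingers move at their own pace and stop on an object; "grip_force" is the grip in N (left out, the last holds). Time passes only in rows, so rows that repeat a pose let the fingers close. It gives the time, the measured TCP pose, the force, the opening and the grip force at its end, in the units of the state.
- manip.sense(): the state, without advancing time (a new reading comes with each control period).
- manip.camera(name): name is "scene" or "side" or "wrist"; returns the picture (480x640x3 uint8, blue, green, red); there is no depth.
- manip.calibration(name): a dict with "mtx" (3x3 intrinsics, pixels), "R" (3x3) and "t" (3): a world point X has camera coordinates R X + t; the wrist camera has in their place "mount" (4x4, takes a point from camera to tool coordinates, whose origin is the TCP and whose axes are the flange's). Camera axes: x right, y down, z forward; pixel columns grow to the right and rows downward; lengths in mm; the calibration is good to about 2 mm. A picture is of the moment at which its call begins: read the wrist's pose just before it. calibration takes no time and is no camera call.
- manip.finish_job(): hands the job in; it is judged then, once.
The state is a dict: "clock": time; "q": joint angles; "dq": joint speeds; "tau": joint torques, N m; "eef_pos": TCP position; "eef_rot": TCP orientation; "ft_force": force on the tool from outside, world axes, zero at the start; "torque": the same for the moment, N m; "width": finger opening in mm; "finger_force": force on a finger pad.
Only numpy, scipy, OpenCV 4.12 (cv2) and the standard library are available. Lean on these libraries where they do the work, as an engineer would, in place of code of your own. Each camera call takes 0.05 s, during which the arm holds its last target. There are 200 camera calls.

TASK

Slide every loose large spacer ring down onto the thick arbor and every loose small one onto the thin arbor. Roll the knurled thumbwheels of the counter until the left window squarely shows how many large rings there are and the right window how many small ones, and when all that is right press the black enter button between them fully down and let go; leave the other things on the table where they are.

Things in the scene. Friction and masses are not known exactly. Their poses are not given: they have to be found in the camera images.
- counter: grey preset counter, fixed; origin on the table under its middle, x away from the robot, y left, z up. Deck 120 x 216 mm, 48 mm high, foot plate 150 x 236. On it, at y = +-34 mm, two dark round hoods (tops at 96 mm), each with a window facing the robot and 45 deg up, one black digit on white, index marks at mid-height; outside, at y = +-88 mm, the wheels.
- hub_left (a point): on the left thumbwheel's axis, mid-width, 50 mm above the table; axes as the counter's, wheel axis y. Plain knurled metal disc, 92 mm diameter, 18 mm wide (y), top 96 mm above the table, upper half bare above the deck. Finger room: 28 mm to the hood inward, open outward. Stroke its rim with a fingertip, or pinch the rim across its width and follow the arc.
- hub_right (a point): on the right thumbwheel's axis, mid-width, 50 mm above the table; axes as the counter's, wheel axis y. Plain knurled metal disc, 92 mm diameter, 18 mm wide (y), top 96 mm above the table, upper half bare above the deck. Finger room: 28 mm to the hood inward, open outward. Stroke its rim with a fingertip, or pinch the rim across its width and follow the arc.
- wheel_left (a joint): turn of the left thumbwheel, rad. Digit n (0 to 7) is squarely in its window at n x 0.7854 (within 0.15). Grows as the wheel's top is rolled away from the robot (counter's +x), falls as it is rolled toward it. Stops at -0.35 and 5.85: no way round from 7 to 0. Starts at 2.9 to 4.4, stays where left, no clicks; about 1.5 N at the rim. To show the number of large rings.
- wheel_right (a joint): turn of the right thumbwheel, rad. Digit n (0 to 7) is squarely in its window at n x 0.7854 (within 0.15). Grows as the wheel's top is rolled away from the robot (counter's +x), falls as it is rolled toward it. Stops at -0.35 and 5.85: no way round from 7 to 0. Starts at 2.9 to 4.4, stays where left, no clicks; about 1.5 N at the rim. To show the number of small rings.
- enter_top (a point): centre of the top of the round black enter button, 26 mm in diameter, pressed straight down; it stands between the hoods, 12 mm behind their axis, its top 103 mm above the table.
- enter (a joint): travel of the enter button, 0 up, 0.006 m fully down; 5 N presses it fully down, a spring brings it back. It counts as pressed beyond 0.0045.
- arbor_thick: the thick arbor, fixed: round foot 80 mm across and 10 mm high, upright shaft 32 mm in diameter whose top is 70 mm above the table, with a 4 mm chamfer. Origin on the table on the shaft axis, z up. Rings rest on the foot: the first ring's centre ends 19 mm above the table, each further one 18 mm higher.
- arbor_thin: the thin arbor, fixed: as the thick one, with a shaft 20 mm in diameter. The two may stand on either side.
- ring_large_1: loose large plain steel spacer ring, outside diameter 64 mm, bore 38 mm, 18 mm high, lying flat at the start; origin at its very centre (9 mm above its underside), z along the bore. Goes on the thick arbor. May be absent (None).
- ring_large_2: loose large plain steel spacer ring, outside diameter 64 mm, bore 38 mm, 18 mm high, lying flat at the start; origin at its very centre (9 mm above its underside), z along the bore. Goes on the thick arbor. May be absent (None).
- ring_large_3: loose large plain steel spacer ring, outside diameter 64 mm, bore 38 mm, 18 mm high, lying flat at the start; origin at its very centre (9 mm above its underside), z along the bore. Goes on the thick arbor. May be absent (None).
- ring_small_1: loose small plain steel spacer ring, outside diameter 48 mm, bore 26 mm, 18 mm high, lying flat at the start; origin at its very centre (9 mm above its underside), z along the bore. Goes on the thin arbor. May be absent (None).
- ring_small_2: loose small plain steel spacer ring, outside diameter 48 mm, bore 26 mm, 18 mm high, lying flat at the start; origin at its very centre (9 mm above its underside), z along the bore. Goes on the thin arbor. May be absent (None).
- tee_piece: bystander: welded tee of plates, 62 x 108 x 33 mm, to the right; leave alone.
- flat_coupon: bystander: flat steel bar 90 x 46 x 10 mm, left of the counter; leave alone.
Not all that is in view belongs to the job. Leave any purple or turquoise look-alike of the ring_large_3 alone. Leave any purple look-alike of the ring_small_2 alone.

How it is judged:
By the outcome, as a careful person would: the job done as asked, in the order asked, and still so for the second after the job is handed in, with the robot touching nothing.
Of ring_large_1, ring_large_2, ring_large_3 only 1 to 3 are there at a start; the rules pass over those that are not, and their reading is None.
Of ring_small_1, ring_small_2 only 1 to 2 are there at a start; the rules pass over those that are not, and their reading is None.
At some moment in a run one of ring_large_1, ring_large_2, ring_large_3, ring_small_1, ring_small_2 may be knocked a few centimetres aside while the robot is not near it.
Once in a run the grip may slacken for a moment while it holds something.
It also fails if it takes over 210 s, if anything falls off the work surface, if the arm or the gripper's body presses on something with over 40 N, if the wrist force passes 120 N, or if a joint passes its speed limit or range.

## Working session

There is one attempt and no reset: what is moved stays moved. The work goes in short steps, Python scripts to look and compute and a tool call to move; the robot and the scene stay as the last step left them, time stands still between calls to the robot, and variables do not carry over. Pictures are saved under pics/ and viewed, at most 14 in all, crops included, and the job is handed in when it is done.

Besides the shell and the picture viewer there is one more tool, called after ">>>" as a command line: name --argument value ..., lists and objects as JSON in quotes. carry_out: Moves the arm, as the interface text tells. Its arguments: {"type":"object","properties":{"rows":{"type":"array","items":{"type":"array"}},"grip_force":{"type":"number"}},"required":["rows"]}

```bash
ls; mkdir -p pics
python3 - <<'E'
from plant import manip
import cv2
print(manip.sense())
for n in ("scene","side","wrist"):
    c=manip.calibration(n); print(n,c)
    cv2.imwrite(f"pics/{n}0.png",manip.camera(n))
E
```

```text
pics
{'clock': 0.0, 'q': array([-2.02785648e-01,  2.59366418e-01,  1.53609616e+00, -9.66031493e-06,
        1.34799260e+00, -2.02808679e-01]), 'dq': array([-0.00123384, -0.00165928,  0.00048166,  0.00020387, -0.00053477,
        0.00029472]), 'tau': array([ 1.06436883e-04, -4.46029150e+01, -2.90570551e+01, -7.42485804e-05,
        1.18754001e-02, -2.51378208e-05]), 'eef_pos': array([5.49468595e+02, 1.37226780e-01, 2.30456842e+02]), 'eef_rot': array([ 7.07097574e-01,  7.07115375e-01, -5.16310936e-04, -7.75044343e-04]), 'ft_force': array([ 0.17874098, -0.19728668, -0.59828067]), 'torque': array([ 0.01850561, -0.01596929,  0.03575937]), 'finger_force': 0.0, 'width': 85.25589378852207}
scene {'mtx': array([[565.4050185 ,   0.        , 319.41787438],
       [  0.        , 565.4050185 , 246.62146957],
       [  0.        ,   0.        ,   1.        ]]), 'R': array([[-0.74053965, -0.67197031, -0.00754501],
       [-0.28595577,  0.3252559 , -0.90135337],
       [ 0.60813676, -0.66533037, -0.43301868]]), 't': array([ 360.92736499,  271.59340082, 1186.13503792])}
side {'mtx': array([[548.20657
[... 167 characters left out ...]
56196693, -0.0037189 ],
       [-0.34541481, -0.50316908, -0.79215497],
       [ 0.44329366,  0.65651661, -0.61030868]]), 't': array([-456.04555149,  215.41404772, 1034.71556135])}
wrist {'mtx': array([[336.73525053,   0.        , 320.28748994],
       [  0.        , 336.73525053, 243.27438281],
       [  0.        ,   0.        ,   1.        ]]), 'mount': array([[-4.90661703e-04, -9.61239610e-01, -2.75713930e-01,
         6.96161896e+01],
       [ 9.99999820e-01, -3.76542343e-04, -4.66839665e-04,
        -8.22744286e-01],
       [ 3.44926809e-04, -2.75714110e-01,  9.61239622e-01,
        -1.43275544e+02],
       [ 0.00000000e+00,  0.00000000e+00,  0.00000000e+00,
         1.00000000e+00]])}
```

View pics/scene0.png

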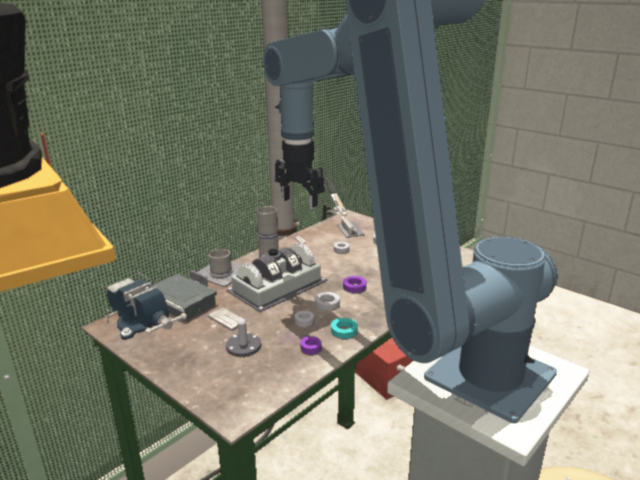

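View pics/side0.png

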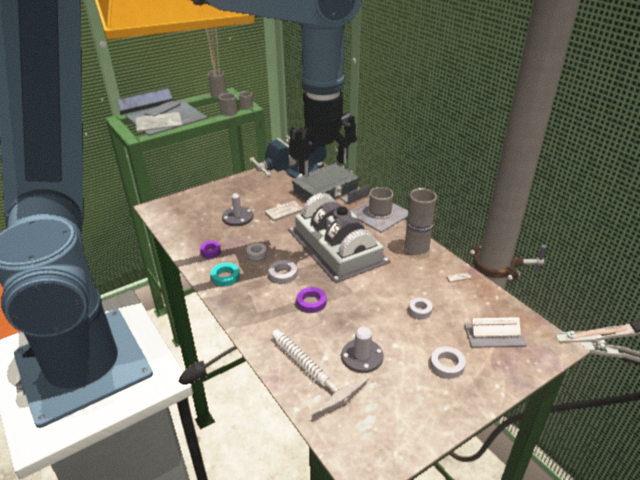

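View pics/wrist0.png

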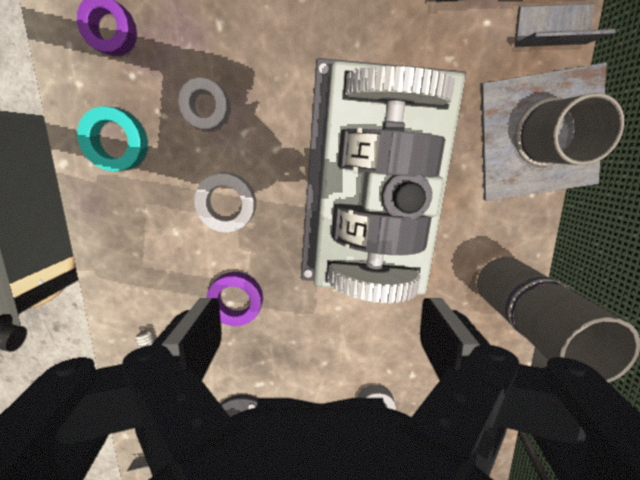

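```bash
cat > h.py <<'E'
from plant import manip
import numpy as np, cv2
from scipy.spatial.transform import Rotation as Ro
def cam(name,s=None):
    c=manip.calibration(name)
    if name!="wrist": return c["mtx"],c["R"],c["t"]
    s=s or manip.sense(); T=np.eye(4); T[:3,:3]=Ro.from_quat(s["eef_rot"]).as_matrix(); T[:3,3]=s["eef_pos"]
    W=np.linalg.inv(T@c["mount"]); return c["mtx"],W[:3,:3],W[:3,3]
def ray(c,uv,z):
    K,R,t=c; d=R.T@np.linalg.inv(K)@[uv[0],uv[1],1]; o=-R.T@t
    return (o+d*(z-o[2])/d[2]).round(1)
def proj(c,X):
    K,R,t=c; p=K@(R@np.array(X,float)+t); return (p[:2]/p[2]).round(1)
def tool(X,s=None):
    "shift in tool axes, cm, from TCP to world X"
    s=s or manip.sense(); return (Ro.from_quat(s["eef_rot"]).as_matrix().T@(np.array(X)-s["eef_pos"])/10).round(2)
def shot(name,f,crop=None,scale=1):
    s=manip.sense(); im=manip.camera(name); c=cam(name,s)
    if crop: im=im[crop[1]:crop[3],crop[0]:crop[2]]
    cv2.imwrite("pics/"+f,cv2.resize(im,None,fx=scale,fy=scale,interpolation=cv2.INTER_CUBIC)); return c
E
python3 - <<'E'
from h import *
S=cam("side"); W=cam("wrist")
for n,uv,z in [("thin top",(236,195),70),("thin foot",(237,214),10),("thick top",(363,332),70),("thick foot",(362,353),10),("small A",(257,249),18),("large A",(282,269),18),("small B",(420,306),18),("large B",(448,358),18),("purpL",(311,297),18),("purpS",(210,247),18),("teal",(225,271),18)]:
    print(n,ray(S,uv,z))
for n,uv,z in [("small A",(204,103),18),("large A",(225,202),18),("purpL",(235,298),18),("teal",(112,139),18),("enter",(408,196),103)]: print("w",n,ray(W,uv,z))
E
python3 - <<'E'
import cv2
im=cv2.imread("pics/side0.png")
cv2.imwrite("pics/c1.png",cv2.resize(im[180:400,190:490],None,fx=2.6,fy=2.6,interpolation=cv2.INTER_CUBIC))
E
```

```text
thin top [467.3 270.9  70. ]
thin foot [466.2 276.5  10. ]
thick top [ 443.5 -284.8   70. ]
thick foot [ 445.7 -282.7   10. ]
small A [432.8 106.6  18. ]
large A [443.6  10.1  18. ]
small B [ 617.2 -254.1   18. ]
large B [ 565.6 -388.2   18. ]
purpL [ 446.7 -104.    18. ]
purpS [345.1 176.2  18. ]
teal [335.2  76.   18. ]
w small A [434.1 111.1  18. ]
w large A [447.   13.3  18. ]
w purpL [449.8 -98.   18. ]
w teal [337.8  77.4  18. ]
w enter [619.   31.6 103. ]
```

View pics/c1.png

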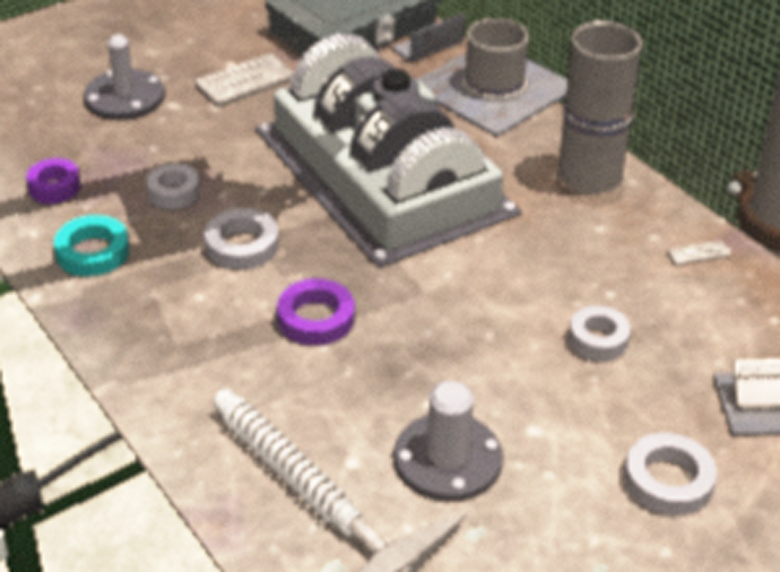

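>>> carry_out --rows '[[[4, -4, 3], 0, 1], [[8, -8, 6], 0, 1], [[10.9, -11.6, 9], 0, 1], [[10.9, -11.6, 12], 0, 1], [[10.9, -11.6, 12], 0, 1], [[10.9, -11.6, 12], 0, 1]]' --grip_force 40

```text
clock: 0.75
eef_pos: [432.9, 109.4, 110.5]
eef_rot: [0.707, 0.708, -0.001, -0.001]
ft_force: [1.1, -0.8, 1.3]
width: 85.7
finger_force: 0.0
```

Run:
```python
from h import *
c=shot("wrist","w1.png"); s=manip.sense(); print(s["clock"],s["eef_pos"],s["eef_rot"],s["ft_force"])
print(proj(c,[433.5,109,18]),proj(c,s["eef_pos"]))
```

```text
0.8 [434.99993092 108.883912   111.80334951] [7.06896794e-01 7.07316540e-01 2.29077871e-04 4.26107574e-04] [1.08714321 0.01902365 0.61789576]
[322.7 246.4] [326.8 304.3]
```

View pics/w1.png

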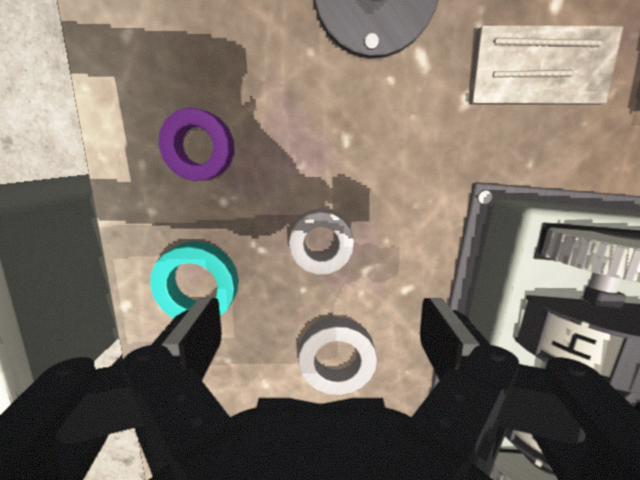

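Run:
```python
from h import *
s={"eef_pos":np.array([434,109.2,111.3]),"eef_rot":manip.sense()["eef_rot"]}
c=cam("wrist",s)
for uv in [(321.5,244),(338,361)]: print(ray(c,uv,18))
print([manip.sense()["eef_pos"] for _ in range(2)])
```

```text
[434.  110.4  18. ]
[447.6  11.4  18. ]
[array([434.99993092, 108.883912  , 111.80334951]), array([434.99993092, 108.883912  , 111.80334951])]
```

>>> carry_out --rows '[[[0.15, -0.1, 4], 0, 1], [[0.15, -0.1, 8], 0, 1], [[0.15, -0.1, 10], 0, 1], [[0.15, -0.1, 10.8], 0, 1], [[0.15, -0.1, 10.8], 0, -1], [[0.15, -0.1, 10.8], 0, -1], [[0.15, -0.1, 10.8], 0, -1], [[0.15, -0.1, 10.8], 0, -1], [[0.15, -0.1, 10.8], 0, -1], [[0.15, -0.1, 10.8], 0, -1]]' --grip_force 40

```text
clock: 1.8
eef_pos: [434.6, 110.3, 5.3]
eef_rot: [0.707, 0.707, 0.001, 0.001]
ft_force: [-0.8, -1.1, 6.8]
width: 46.3
finger_force: 39.9
```

>>> carry_out --rows '[[[0, 0, -3], 0, -1], [[0, 0, -7], 0, -1], [[0, 0, -11], 0, -1], [[4, 1, -13], 0, -1], [[8, 3.4, -13], 0, -1], [[9, 3.4, -13], 0, -1], [[9, 3.4, -13], 0, -1], [[9, 3.4, -13], 0, -1]]'

```text
clock: 2.6
eef_pos: [466.0, 200.0, 133.2]
eef_rot: [0.707, 0.707, -0.001, -0.0]
ft_force: [0.1, -0.3, -2.2]
width: 46.5
finger_force: 41.8
```

Run:
```python
from h import *
c=shot("wrist","w2.png"); s=manip.sense(); print(s["clock"],s["eef_pos"],s["width"])
print(proj(c,[467,271,70]),proj(c,[466.5,276,10]))
```

```text
2.65 [465.99748468 199.63600013 133.09532095] 46.476140372280135
[323.7 144.2] [322.4 137.8]
```

View pics/w2.png

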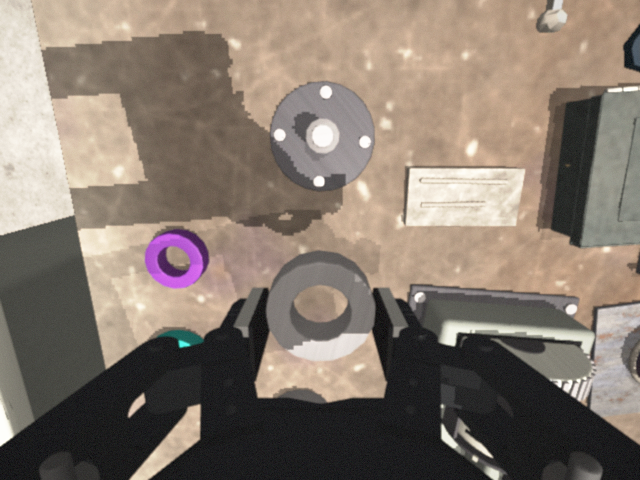

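Run:
```python
from h import *
c=cam("wrist")
print(ray(c,(323,134),70),ray(c,(322.5,136),10))
s=manip.sense()["eef_pos"]
for z in (5,15,20,25): print(z,proj(c,s+[0,0,z+9]),proj(c,s+[0,24,z+9]),proj(c,s+[0,-24,z+9]),proj(c,s+[0,13,z+9]))
```

```text
[466.6 276.3  70. ] [466.6 276.9  10. ]
5 [322.4 316.7] [322.4 263.5] [322.3 365.2] [322.4 288.5]
15 [322.5 328.9] [322.6 272.4] [322.4 380.2] [322.5 299. ]
20 [322.5 335.7] [322.6 277.3] [322.4 388.5] [322.6 304.8]
25 [322.6 343.1] [322.7 282.6] [322.5 397.3] [322.6 311.2]
```

>>> carry_out --rows '[[[4, 0, 0], 0, -1], [[7.45, 0, 0], 0, -1], [[7.45, 0, 2], 0, -1], [[7.45, 0, 4], 0, -1], [[7.45, 0, 5], 0, -1], [[7.45, 0, 6], 0, -1], [[7.45, 0, 7], 0, -1], [[7.45, 0, 8], 0, -1], [[7.45, 0, 9], 0, -1]]'

```text
clock: 3.55
eef_pos: [467.4, 274.8, 42.9]
eef_rot: [0.707, 0.707, 0.0, 0.0]
ft_force: [0.3, -0.3, -1.2]
width: 46.4
finger_force: 41.8
```

>>> carry_out --rows '[[[0, 0, 1], 0, -1], [[0, 0, 2], 0, -1], [[0, 0, 2.7], 0, -1], [[0, 0, 2.8], 0, -1], [[0, 0, 2.8], 0, 1], [[0, 0, 2.8], 0, 1], [[0, 0, 2.8], 0, 1], [[0, 0, 0], 0, 1], [[0, 0, -5], 0, 1], [[-1, 0, -10], 0, 1]]'

```text
clock: 4.55
eef_pos: [466.4, 265.6, 143.2]
eef_rot: [0.707, 0.707, -0.001, -0.001]
ft_force: [0.5, 0.7, -0.6]
width: 85.7
finger_force: 0.0
```

>>> carry_out --rows '[[[-5, -1, 0], 0, 1], [[-10, -1.95, 0], 0, 1]]'

```text
clock: 4.75
eef_pos: [449.1, 166.8, 144.4]
eef_rot: [0.706, 0.708, 0.002, 0.002]
ft_force: [0.9, -1.2, -0.4]
width: 85.3
finger_force: 0.0
```

Run:
```python
from h import *
c=shot("wrist","w3.png",(200,60,440,280),1.2); s=manip.sense(); print(s["clock"],s["eef_pos"])
```

```text
4.8 [446.17826545 160.01259204 142.9051777 ]
```

>>> carry_out --rows '[[[-5, 0, 0], 0, 1], [[-10, 0, 2], 0, 1], [[-15.3, 0, 4], 0, 1], [[-15.3, 0, 4], 0, 1], [[-15.3, 0, 4], 0, 1]]'

```text
clock: 5.3
eef_pos: [447.5, 12.7, 101.8]
eef_rot: [0.708, 0.706, -0.0, -0.001]
ft_force: [1.1, -0.3, 0.1]
width: 85.3
finger_force: 0.0
```

Run:
```python
from h import *
import cv2
c=shot("wrist","w4.png"); s=manip.sense(); print(s["clock"],s["eef_pos"])
print(proj(c,[447.5,11.5,18]))
a=cv2.imread("pics/w3.png");b=cv2.imread("pics/w4.png")[160:480,180:460]
h=max(a.shape[0],b.shape[0]); p=lambda i:cv2.copyMakeBorder(i,0,h-i.shape[0],0,0,cv2.BORDER_CONSTANT)
cv2.imwrite("pics/w34.png",np.hstack([p(a),p(b)]))
```

```text
5.35 [447.85044695  13.89844772 102.31719015]
[321.8 251.1]
```

View pics/w34.png

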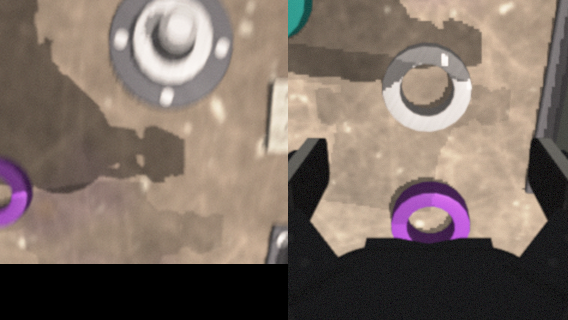

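>>> carry_out --rows '[[[0, -0.1, 4], 0, 1], [[0, -0.1, 8], 0, 1], [[0, -0.1, 9.6], 0, 1], [[0, -0.1, 10.2], 0, 1], [[0, -0.1, 10.2], 0, -1], [[0, -0.1, 10.2], 0, -1], [[0, -0.1, 10.2], 0, -1], [[0, -0.1, 10.2], 0, -1], [[0, -0.1, 10.2], 0, -1]]' --grip_force 50

```text
clock: 6.25
eef_pos: [447.1, 15.0, 2.0]
eef_rot: [0.707, 0.707, 0.001, 0.0]
ft_force: [-3.0, 4.1, 6.3]
width: 62.9
finger_force: 53.3
```

>>> carry_out --rows '[[[0, 0, -4], 0, -1], [[0, 0, -9], 0, -1], [[-4, -0.2, -13.2], 0, -1], [[-9, -0.2, -13.2], 0, -1], [[-14, -0.2, -13.2], 0, -1], [[-19, -0.2, -13.2], 0, -1], [[-24, -0.2, -13.2], 0, -1], [[-29, -0.2, -13.2], 0, -1], [[-33, -0.2, -13.2], 0, -1], [[-36, -0.2, -13.2], 0, -1]]'

```text
clock: 7.25
eef_pos: [444.9, -349.5, 133.6]
eef_rot: [0.708, 0.707, -0.0, 0.002]
ft_force: [0.2, 0.2, -3.4]
width: 62.1
finger_force: 57.3
```

>>> carry_out --rows '[[[0, 0, 0], 0, -1], [[0, 0, 0], 0, -1]]'

```text
clock: 7.45
eef_pos: [444.7, -346.1, 132.8]
eef_rot: [0.708, 0.707, 0.0, -0.0]
ft_force: [-0.3, 0.8, -3.6]
width: 62.0
finger_force: 57.3
```

Run:
```python
from h import *
c=shot("wrist","w5.png"); s=manip.sense(); print(s["clock"],s["eef_pos"],s["width"])
print(proj(c,[444.5,-283,70]),proj(c,[444.5,-283,10]))
p=s["eef_pos"]
for dy in (32,-32,19): print(proj(c,p+[0,dy,9+7.7]))
```

```text
7.5 [ 444.68720939 -345.09880061  132.63586198] 62.14552299259733
[321.4 158.1] [321.1 155.6]
[322.5 243.9]
[322.5 382.4]
[322.5 275. ]
```

View pics/w5.png

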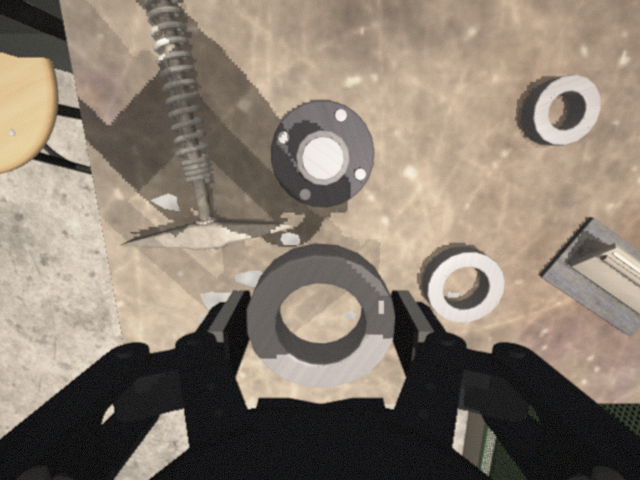

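Run:
```python
from h import *
from scipy.optimize import least_squares as L
c=cam("wrist"); p=manip.sense()["eef_pos"]
f=lambda q:[proj(c,p+[0,q[0]+d,q[1]])[1]-v for d,v in((19,284),(-19,362),(-32,386))]
K,R,t=c
def pv(X): a=K@(R@X+t); return a[1]/a[2]
r=L(lambda q:[pv(p+[0,q[0]+d,q[1]])-v for d,v in((19,284),(-19,362),(-32,386))],[0,17]); print(r.x,r.fun)
print(ray(c,(323,158),70),ray(c,(322.5,153),10),"B",ray(c,(467,286),18),"sB",ray(c,(567,110),18),proj(c,[566,-388,18]),proj(c,[617,-254,18]))
```

```text
[-5.11624465 11.40613046] [ 0.02944    -0.13310282  0.1038764 ]
[ 445.4 -281.9   70. ] [ 445.5 -280.    10. ] B [ 565.  -386.2   18. ] sB [ 620.3 -250.3   18. ] [468. 288.] [561.3 115.5]
```

>>> carry_out --rows '[[[4, 0.07, 0], 0, -1], [[6.7, 0.07, 0], 0, -1], [[6.7, 0.07, 2], 0, -1], [[6.7, 0.07, 4], 0, -1], [[6.7, 0.07, 5], 0, -1], [[6.7, 0.07, 6], 0, -1], [[6.7, 0.07, 6.7], 0, -1], [[6.7, 0.07, 7.4], 0, -1], [[6.7, 0.07, 8], 0, -1]]'

```text
clock: 8.4
eef_pos: [445.7, -279.2, 52.1]
eef_rot: [0.707, 0.707, 0.0, 0.0]
ft_force: [-0.3, 0.1, -3.7]
width: 61.8
finger_force: 57.3
```

>>> carry_out --rows '[[[0, 0, 1.5], 0, -1], [[0, 0, 3], 0, -1], [[0, 0, 3.8], 0, -1], [[0, 0, 3.9], 0, -1], [[0, 0, 3.9], 0, 1], [[0, 0, 3.9], 0, 1], [[0, 0, 3.9], 0, 1], [[0, 0, 0], 0, 1], [[0, 0, -4.5], 0, 1], [[0, 0, -7], 0, 1]]'

```text
clock: 9.4
eef_pos: [446.9, -280.1, 126.3]
eef_rot: [0.707, 0.707, 0.0, 0.003]
ft_force: [1.3, -0.2, 0.1]
width: 85.4
finger_force: 0.0
```

Run:
```python
from h import *
s={"eef_pos":np.array([444.7,-345.5,132.7]),"eef_rot":np.array([.7071,.7071,0,0])}
c=cam("wrist",s)
for uv in [(541,272),(592,218),(640,330)]: print(ray(c,uv,0),ray(c,uv,18))
print(manip.sense()["q"])
```

```text
[ 636.6 -381.2    0. ] [ 624.  -374.4   18. ]
[ 670.5 -333.2    0. ] [ 655.7 -329.5   18. ]
[ 737.9 -438.2    0. ] [ 718.8 -427.6   18. ]
[-7.71586909e-01  3.11263871e-01  1.73920525e+00  3.51743254e-05
  1.08579351e+00 -7.71725810e-01]
```

>>> carry_out --rows '[[[-3, 3, 0], 0, 1], [[-6, 6, 0], 0, 1], [[-9, 9, 0], 0, 1], [[-10.8, 11.9, 0], 0, 1], [[-10.8, 11.9, 2], 0, 1], [[-10.8, 11.9, 2], 0, 1], [[-10.8, 11.9, 2], 0, 1]]'

```text
clock: 10.1
eef_pos: [563.9, -386.3, 102.2]
eef_rot: [0.707, 0.707, -0.0, -0.001]
ft_force: [-0.6, -0.9, 0.8]
width: 85.4
finger_force: 0.0
```

Run:
```python
from h import *
c=shot("wrist","w6.png"); s=manip.sense(); print(s["clock"],s["eef_pos"],s["width"])
print(proj(c,[565,-387,18]),proj(c,[620,-250,18]),proj(c,[445.5,-281.5,70]))
```

```text
10.15 [ 564.1996425  -386.5112646   102.95186638] 85.28560611733091
[323.3 250.4] [416.2  30.2] [71.8 69.5]
```

View pics/w6.png

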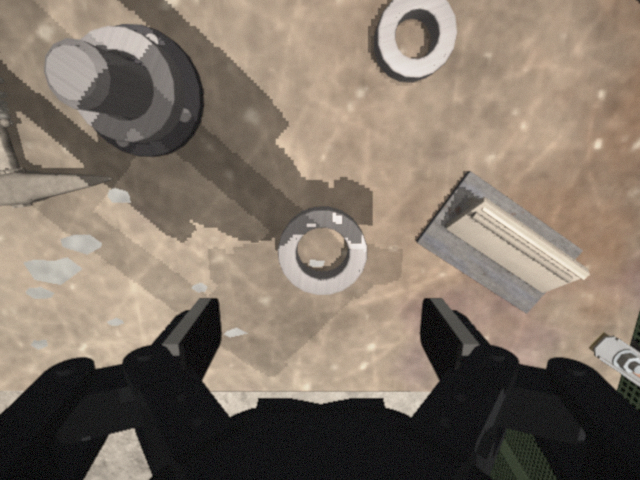

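Run:
```python
from h import *
c=cam("wrist"); P=ray(c,(417,38),18); print(P)
for C,n in((P,"small"),(np.array([565,-388,18.]),"large B"),(np.array([445.5,-281.5,70]),"top")):
  for r in (24,32):
    q=np.array([proj(c,C+[r*np.cos(a),r*np.sin(a),0]) for a in np.linspace(0,6.28,60)]); print(n,r,q.min(0),q.max(0))
```

```text
[ 621.3 -254.2   18. ]
small 24 [376.9  -8.7] [457.2  81.7]
small 32 [363.6 -24.9] [470.7  95.7]
large B 24 [289.  217.7] [356.6 282.3]
large B 32 [277.7 206.2] [367.9 292.4]
top 24 [19.9 10.9] [123.1 122.8]
top 32 [ 2.3 -9.6] [140.1 139.7]
```

>>> carry_out --rows '[[[-0.15, 0.05, 4], 0, 1], [[-0.15, 0.05, 8], 0, 1], [[-0.15, 0.05, 9.5], 0, 1], [[-0.15, 0.05, 10.1], 0, 1], [[-0.15, 0.05, 10.1], 0, -1], [[-0.15, 0.05, 10.1], 0, -1], [[-0.15, 0.05, 10.1], 0, -1], [[-0.15, 0.05, 10.1], 0, -1], [[-0.15, 0.05, 10.1], 0, -1]]'

```text
clock: 11.05
eef_pos: [565.9, -389.4, 4.2]
eef_rot: [0.707, 0.707, -0.0, 0.002]
ft_force: [-2.6, 1.7, 6.6]
width: 62.1
finger_force: 54.9
```

>>> carry_out --rows '[[[0, 0, -4], 0, -1], [[0, 0, -8.5], 0, -1], [[0, 0, -12.5], 0, -1], [[3, -3, -12.5], 0, -1], [[6, -6, -12.5], 0, -1], [[8, -9, -12.5], 0, -1], [[8, -11.9, -12.5], 0, -1], [[8, -11.9, -12.5], 0, -1], [[8, -11.9, -12.5], 0, -1]]'

```text
clock: 11.95
eef_pos: [446.4, -308.9, 127.4]
eef_rot: [0.707, 0.707, 0.0, 0.001]
ft_force: [0.6, -0.4, -2.8]
width: 62.2
finger_force: 57.3
```

Run:
```python
from h import *
c=shot("wrist","w7.png",(180,60,460,420),1.6); s=manip.sense(); print(s["clock"],s["eef_pos"],s["width"])
p=s["eef_pos"]; u=lambda q:((q-[180,60])*1.6).round()
print(u(proj(c,[445.4,-281.5,70])))
for dy in (-32,-19,19): print(u(proj(c,p+[0,dy,16])))
```

```text
12.0 [ 446.93880537 -309.2235988   127.28954006] 62.05938000275576
[224. 254.]
[230. 518.]
[230. 478.]
[230. 348.]
```

View pics/w7.png

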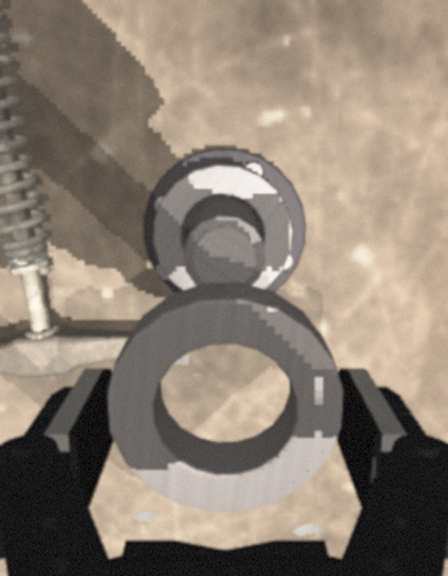

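>>> carry_out --rows '[[[2.7, -0.1, 0], 0, -1], [[2.7, -0.1, 0], 0, -1], [[2.7, -0.1, 2], 0, -1], [[2.7, -0.1, 4], 0, -1], [[2.7, -0.1, 5], 0, -1], [[2.7, -0.1, 5.7], 0, -1], [[2.7, -0.1, 6.4], 0, -1], [[2.7, -0.1, 7.2], 0, -1], [[2.7, -0.1, 7.5], 0, -1]]'

```text
clock: 12.9
eef_pos: [445.0, -281.4, 50.8]
eef_rot: [0.707, 0.707, -0.0, -0.0]
ft_force: [-0.1, -0.0, -3.5]
width: 62.4
finger_force: 57.3
```

>>> carry_out --rows '[[[0, 0, 1], 0, -1], [[0, 0, 1.9], 0, -1], [[0, 0, 2], 0, -1], [[0, 0, 2], 0, 1], [[0, 0, 2], 0, 1], [[0, 0, 2], 0, 1], [[0, 0, -1], 0, 1], [[0, 0, -5.5], 0, 1], [[0, 0, -8], 0, 1]]'

```text
clock: 13.8
eef_pos: [446.0, -282.3, 134.1]
eef_rot: [0.707, 0.707, 0.0, 0.002]
ft_force: [0.7, 0.3, 0.3]
width: 85.3
finger_force: 0.0
```

>>> carry_out --rows '[[[0.5, 4, 0], 0, 1], [[1, 8.5, 0], 0, 1], [[2, 13, 0], 0, 1], [[2.7, 17.5, 0], 0, 1], [[2.7, 17.5, 3], 0, 1], [[2.7, 17.5, 3], 0, 1], [[2.7, 17.5, 3], 0, 1]]'

```text
clock: 14.5
eef_pos: [618.8, -253.9, 100.2]
eef_rot: [0.707, 0.707, -0.001, -0.002]
ft_force: [0.7, -0.7, 0.3]
width: 85.3
finger_force: 0.0
```

Run:
```python
from h import *
c=shot("wrist","w8.png"); s=manip.sense(); print(s["clock"],s["eef_pos"],s["width"])
shot("side","s8.png")
print(proj(c,[621,-254,18]))
a=cv2.imread("pics/w8.png"); b=cv2.imread("pics/s8.png")[180:400,190:490]
b=cv2.resize(b,(400,293)); a=cv2.resize(a[80:400,160:480],(400,400))
b=cv2.copyMakeBorder(b,0,107,0,0,cv2.BORDER_CONSTANT)
cv2.imwrite("pics/c8.png",np.hstack([a,b]))
```

```text
14.55 [ 619.26926422 -254.51987434  101.48580246] 85.5742706589916
[325.2 250.4]
```

View pics/c8.png

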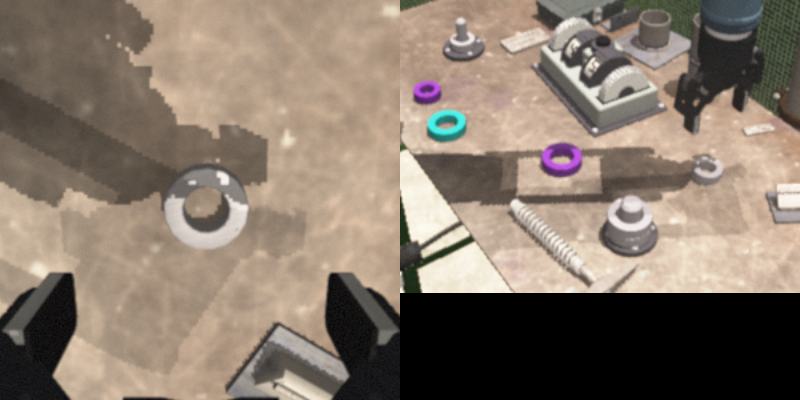

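>>> carry_out --rows '[[[0.35, 0.15, 4], 0, 1], [[0.35, 0.15, 8], 0, 1], [[0.35, 0.15, 9.3], 0, 1], [[0.35, 0.15, 9.8], 0, 1], [[0.35, 0.15, 9.8], 0, -1], [[0.35, 0.15, 9.8], 0, -1], [[0.35, 0.15, 9.8], 0, -1], [[0.35, 0.15, 9.8], 0, -1], [[0.35, 0.15, 9.8], 0, -1], [[0.35, 0.15, 9.8], 0, -1]]'

```text
clock: 15.6
eef_pos: [622.7, -251.9, 6.3]
eef_rot: [0.707, 0.707, 0.0, 0.002]
ft_force: [-2.9, 0.0, 7.6]
width: 46.0
finger_force: 50.0
```

>>> carry_out --rows '[[[0, 0, -4], 0, -1], [[0, 0, -8.5], 0, -1], [[1, -2, -13], 0, -1], [[4, -5, -15], 0, -1], [[7, -8.5, -15], 0, -1], [[10, -12, -15], 0, -1], [[14, -14, -15], 0, -1], [[18, -15.4, -15], 0, -1], [[22.5, -15.4, -15], 0, -1]]'

```text
clock: 16.5
eef_pos: [465.8, -25.0, 154.6]
eef_rot: [0.708, 0.706, 0.0, 0.001]
ft_force: [1.2, -0.7, -1.9]
width: 46.3
finger_force: 52.0
```

>>> carry_out --rows '[[[4.5, 0, 0], 0, -1], [[9, 0, 0], 0, -1], [[13.5, 0, 0], 0, -1], [[18, 0, 1], 0, -1], [[21, 0, 2], 0, -1], [[21, 0, 2], 0, -1], [[21, 0, 2], 0, -1]]'

```text
clock: 17.2
eef_pos: [467.5, 184.6, 134.0]
eef_rot: [0.706, 0.708, 0.0, 0.0]
ft_force: [-0.7, -1.0, -1.1]
width: 45.8
finger_force: 52.0
```

Run:
```python
from h import *
c=shot("wrist","w9.png",(180,60,460,420),1.6); s=manip.sense(); print(s["clock"],s["eef_pos"],s["width"])
p=s["eef_pos"]; u=lambda q:((q-[180,60])*1.6).round()
print(u(proj(c,[466.6,276.5,70])))
for dy in (-24,-13,13): print(u(proj(c,p+[0,dy,14])))
```

```text
17.25 [467.76568644 183.87171664 134.09450015] 46.16885313322857
[225.  74.]
[229. 491.]
[229. 456.]
[229. 368.]
```

View pics/w9.png

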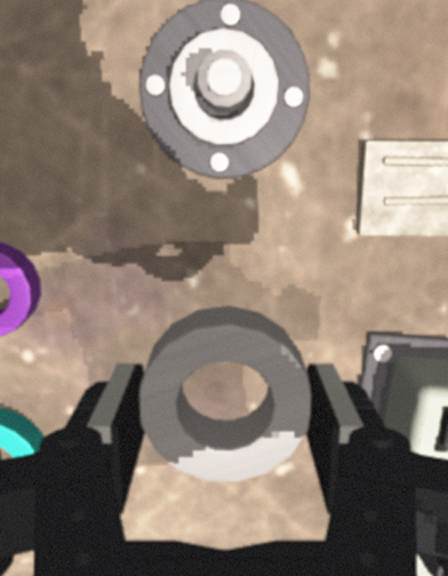

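>>> carry_out --rows '[[[4.5, -0.1, 0], 0, -1], [[9, -0.1, 0], 0, -1], [[9, -0.1, 2], 0, -1], [[9, -0.1, 4], 0, -1], [[9, -0.1, 5.5], 0, -1], [[9, -0.1, 6.3], 0, -1], [[9, -0.1, 7], 0, -1], [[9, -0.1, 7.9], 0, -1], [[9, -0.1, 7.9], 0, -1]]'

```text
clock: 18.15
eef_pos: [466.3, 273.5, 53.7]
eef_rot: [0.707, 0.707, -0.001, -0.0]
ft_force: [-0.5, -0.2, -1.8]
width: 46.2
finger_force: 52.0
```

>>> carry_out --rows '[[[0, 0, 1], 0, -1], [[0, 0, 2], 0, -1], [[0, 0, 2.2], 0, -1], [[0, 0, 2.2], 0, 1], [[0, 0, 2.2], 0, 1], [[0, 0, 2.2], 0, 1], [[0, 0, -1], 0, 1], [[0, 0, -5.5], 0, 1], [[0, 0, -10], 0, 1]]'

```text
clock: 19.05
eef_pos: [465.8, 273.9, 154.8]
eef_rot: [0.707, 0.707, -0.001, -0.001]
ft_force: [1.4, 0.3, -0.2]
width: 85.6
finger_force: 0.0
```

>>> carry_out --rows '[[[-4, 1, -2], 0, 0], [[-8, 2, -4], 0, 0], [[-12, 4, -4], 0, -1], [[-16, 6, -5], 0, -1], [[-20, 8, -6], 0, -1], [[-24, 9.5, -6], 0, -1], [[-27, 9.5, -7], 0, -1], [[-27, 9.5, -7], 0, -1], [[-27, 9.5, -7], 0, -1]]'

```text
clock: 19.95
eef_pos: [561.5, 3.7, 224.0]
eef_rot: [0.708, 0.706, 0.0, -0.0]
ft_force: [0.0, -0.0, -0.8]
width: 0.1
finger_force: 0.0
```

Run:
```python
from h import *
c=shot("wrist","w10.png"); s=manip.sense(); print(s["clock"],s["eef_pos"],s["eef_rot"],s["width"])
shot("side","s10.png",(190,160,390,290),1)
a=cv2.imread("pics/w10.png"); b=cv2.imread("pics/s10.png")
a[480-130:,0:200]=b
cv2.imwrite("pics/c10.png",a)
```

```text
20.0 [561.20754791   4.57756866 223.80231759] [ 7.07264986e-01  7.06948296e-01 -1.87670146e-05 -5.88580015e-04] 0.161504586499388
```

View pics/c10.png

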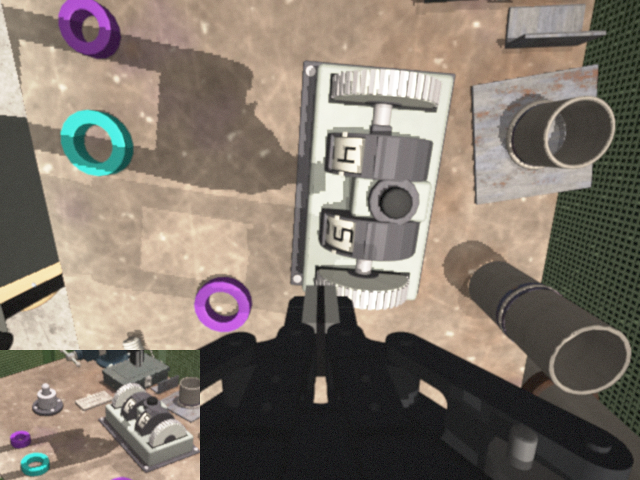

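Run:
```python
from h import *
s=manip.sense(); s["eef_rot"]=np.array([.7071,.7071,0,0]); c=cam("wrist",s)
a=ray(c,(310,71),6);b=ray(c,(297,279),6);e=ray(c,(396,203),103)
print(a,b,e); v=(a-b)[:2]; yaw=np.arctan2(-v[0],v[1]); print("yaw",yaw,np.linalg.norm(v))
for uv in [(316,64),(454,74),(417,300)]: print(ray(c,uv,48))
X=np.array([np.cos(yaw),np.sin(yaw),0]);Y=np.array([-X[1],X[0],0])
o=e-12*X; print("ctr",o)
for n,k in(("L",88),("R",-88)):
  h=o+k*Y; h[2]=50; print(n,h, proj(c,h+[0,0,46]),proj(c,h+9*Y+[0,0,46]),proj(c,h-9*Y+[0,0,46]))
a=cv2.imread("pics/w10.png")[50:320,280:470]; cv2.imwrite("pics/c11.png",cv2.resize(a,None,fx=2.2,fy=2.2,interpolation=cv2.INTER_CUBIC))
```

```text
[550.2 145.5   6. ] [533.3 -71.6   6. ] [619.9  32.  103. ]
yaw -0.07768764192954668 217.7567909388821
[556.5 142.7  48. ]
[675.4 134.8  48. ]
[660.2 -78.   48. ]
ctr [607.93619401  32.93131424 103.        ]
L [614.76583176 120.66589151  50.        ] [394.4  81.7] [396.1  68.2] [392.8  94.9]
R [601.10655626 -54.80326303  50.        ] [366.9 299.8] [368.1 290.4] [365.7 309.1]
```

View pics/c11.png

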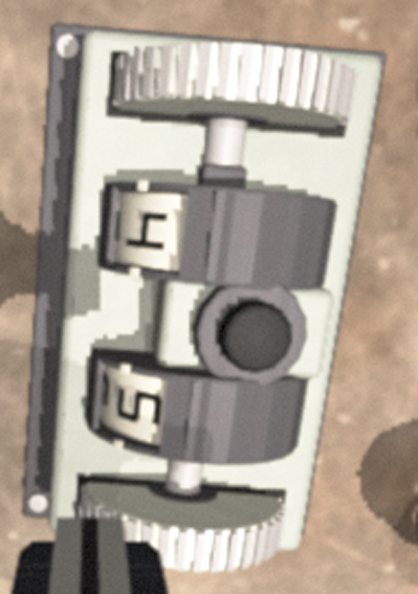

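>>> carry_out --rows '[[[1, 1, 0], -0.15, -1], [[2, 2, 0], -0.3, -1], [[2.9, 3, 0], -0.45, -1], [[2.9, 3.9, 0], -0.6, -1], [[2.9, 3.9, 0], -0.75, -1], [[2.9, 3.9, 0], -0.9, -1], [[2.9, 3.9, 0], -1.05, -1], [[2.9, 3.9, 0], -1.2, -1], [[2.9, 3.9, 0], -1.35, -1], [[2.9, 3.9, 0], -1.49, -1]]'

```text
clock: 21.05
eef_pos: [600.0, 35.1, 223.9]
eef_rot: [0.036, 0.999, 0.0, -0.0]
ft_force: [0.0, -0.4, -0.4]
width: 0.0
finger_force: 0.0
```

>>> carry_out --rows '[[[0, 0, 0], 0, -1], [[0, 0, 0], 0, -1]]'

```text
clock: 21.25
eef_pos: [600.2, 34.3, 224.1]
eef_rot: [0.041, 0.999, 0.0, -0.0]
ft_force: [-0.0, -0.3, -0.2]
width: 0.3
finger_force: 0.0
```

```bash
cat > win.py <<'E'
from h import *
yaw=-0.0777; X=np.array([np.cos(yaw),np.sin(yaw),0]); Y=np.array([-X[1],X[0],0]); O=np.array([608.,33,50])
def unroll(im,c,side,r=40,w=13):
    "grid: rows = angle above the front horizontal (deg, 85 down to 5), cols y from left to right"
    K,R,t=c; ph=np.radians(np.arange(85,4,-1.)); ys=np.linspace(w,-w,27)
    P=np.array([[O+(side*34+y)*Y-r*np.cos(p)*X+[0,0,r*np.sin(p)] for y in ys] for p in ph])
    q=(P@R.T+t)@K.T; q=(q[...,:2]/q[...,2:]).astype(np.float32)
    return cv2.remap(cv2.cvtColor(im,cv2.COLOR_BGR2GRAY),q,None,cv2.INTER_LINEAR),q
def read(tag,rows=2):
    s=manip.sense(); im=manip.camera("wrist"); c=cam("wrist",s); cv2.imwrite(f"pics/{tag}.png",im)
    print(s["clock"],s["eef_pos"].round(1),s["eef_rot"].round(3))
    for n,sd in(("L",1),("R",-1)):
        g,q=unroll(im,c,sd); print(n,"px",q[0,13],q[40,13],q[-1,13])
        for i in range(0,81,rows): print(85-i,"".join(" .:-=+*#%@"[::-1][min(9,int(v)//26)] for v in g[i]),int(g[i].mean()))
if __name__=="__main__":
    import sys; read(sys.argv[1],int(sys.argv[2]))
E
python3 win.py w12 3
```

```text
21.25 [600.2  34.3 224.1] [ 0.041  0.999  0.    -0.   ]
L px [359.81418 238.28535] [359.07297 207.1702 ] [356.44727 190.24115]
85 =========================== 137
82 ****++++++++++***+++**+++++ 110
79 +++++++++++++++++++++++++++ 118
76 +++++++++++++++++++++++++++ 115
73 +++++++++++++++++++++++++++ 114
70 ++====+++++++++++++++++++++ 119
67 **=------------------------ 155
64 #+. ....:--------:-:...:--- 184
61 *-          ..         .::. 227
58 *=.      ...       ...      228
55 *=.     .+#-.     .=*+.     199
52 *=.     :+#=......:=#+..... 193
49 #+.     :+#=......:+%+:.... 189
46 #+:     :+#+-------*%+:.... 171
43 -+:..  .:+#%######%%%+:.... 135
40 =+-.....:-==-------*#*-:... 173
37 **-:.....::::::::::+#*-:::: 178
34 #*-::.....::::::::-*#*=:::: 169
31 %*=-:::::::-------=#%*=---- 158
28 #*=--::--:-------==+*+----- 153
25 %*=----------=--======---== 149
22 %#==-----=--=-============= 141
19 %#+============++++++====== 127
16 ##*++++++++**********++++++ 104
13 ##**********#*#######****** 84
10 ###*****#############****** 76
7 ########################### 70
R px [280.15778 238.71136] [280.
[... 280 characters left out ...]
1
64 *+-::::-=+*#########+::::-- 130
61 *=.   .:-*#+--------:   .:. 180
58 *-.     :+#-                216
55 *=.     :*#-.               210
52 *=......:*#*=-------:.....  181
49 *-......:=********#%#+:.... 149
46 *=:.........:::...:+#*:.... 190
43 ::..........::....:+#+:.... 198
40 .....:...::--------*#+-:..: 182
37 :::::::::-+*#########+-:::: 140
34 *+-::::::-++++*++++==-::::- 150
31 #+-----:-=======------:---- 162
28 #+=------=----------------- 161
25 #*=-----============------= 148
22 #*=======++********+======= 122
19 #*+=====+*#########*+====== 102
16 #*++==++*###********++++==+ 105
13 #*+++++++***+++++++++++++++ 110
10 #**++++++++++++++++++++++++ 111
7 #**++++++++++++++++++++++++ 109
```

>>> carry_out --rows '[[[-1.5, 4, 0], 0, -0.2], [[-3, 8, 2], 0, -0.2], [[-3.5, 8.7, 6], 0, -0.2], [[-3.5, 8.7, 9], 0, -0.2], [[-3.5, 8.7, 11.5], 0, -0.2], [[-3.5, 8.7, 12.5], 0, -0.2], [[-3.5, 8.7, 13.5], 0, -0.2], [[-3.5, 8.7, 14.5], 0, -0.2]]' --grip_force 20

```text
clock: 22.1
eef_pos: [643.4, 117.0, 80.0]
eef_rot: [0.041, 0.999, 0.0, 0.001]
ft_force: [-0.2, -0.1, 0.9]
width: 34.0
finger_force: 0.0
```

>>> carry_out --rows '[[[0, 0, 1], 0, -0.2], [[0, 0, 1.8], 0, -0.2], [[0, 0, 2.2], 0, -0.2], [[0, 0, 2.2], 0, -1], [[0, 0, 2.2], 0, -1], [[0, 0, 2.2], 0, -1], [[0, 0, 2.2], 0, -1]]'

```text
clock: 22.8
eef_pos: [642.3, 116.9, 57.2]
eef_rot: [0.04, 0.999, -0.0, -0.0]
ft_force: [-0.7, 0.5, -4.5]
width: 17.4
finger_force: 25.1
```

>>> carry_out --rows '[[[0.45, 0, -0.39], 0, -1], [[0.96, 0, -0.7], 0, -1], [[1.51, 0, -0.93], 0, -1], [[2.09, 0, -1.07], 0, -1], [[2.69, 0, -1.11], 0, -1], [[3.28, 0, -1.07], 0, -1], [[3.86, 0, -0.93], 0, -1], [[4.41, 0, -0.7], 0, -1], [[4.92, 0, -0.39], 0, -1], [[5.37, 0, 0], 0, -1]]'

```text
clock: 23.8
eef_pos: [593.6, 121.0, 62.2]
eef_rot: [0.04, 0.999, 0.0, 0.006]
ft_force: [4.9, -1.8, 10.7]
width: 17.4
finger_force: 23.4
```

>>> carry_out --rows '[[[0, 0, 0], 0, -1], [[0, 0, 0], 0, -1], [[0, 0, 0], 0, -0.2], [[0, 0, 0], 0, -0.2], [[0, 0, 0], 0, -0.2], [[0, 0, -4], 0, -0.2], [[0, 0, -8], 0, -0.2], [[0, -4, -12], 0, -0.2], [[-1, -8.7, -16.7], 0, -0.2]]'

```text
clock: 24.7
eef_pos: [588.7, 51.0, 208.9]
eef_rot: [0.039, 0.999, 0.0, -0.001]
ft_force: [1.3, -0.7, 0.2]
width: 34.2
finger_force: 0.0
```

>>> carry_out --rows '[[[0, 0, 0], 0, -1], [[0, 0, 0], 0, -1], [[0, 0, 0], 0, -1]]'

```text
clock: 25.0
eef_pos: [588.8, 51.3, 206.2]
eef_rot: [0.04, 0.999, 0.0, -0.002]
ft_force: [-0.4, -0.1, -0.4]
width: 0.2
finger_force: 0.0
```

```bash
python3 win.py w13 3 | sed -n 1,29p
```

```text
25.0 [588.8  51.3 206.2] [ 0.04   0.999  0.    -0.002]
L px [342.02383 259.62714] [341.57858 226.6685 ] [340.05984 207.68834]
85 ==================+++++++++ 128
82 ++++++++==++++**+++*****+++ 112
79 ==================+++++++++ 126
76 =================++++++++++ 125
73 =================++++++++++ 126
70 +++=======+++++++++++++++++ 122
67 **=-----=*%%%%%%%%%%%*=---- 100
64 *=.....:=#%+--------:::---- 167
61 *=      :**:           .... 219
58 *=      .**:                221
55 *=.     :*#*+++=+++=:.      174
52 *+:... ..-=+++++++++-. .. . 175
49 #+......................... 217
46 *+:........................ 213
43 -=:........................ 211
40 -=:.......:::::::::::...... 201
37 *+-:::::::=+**++++++=-::::: 153
34 #*-::::::-+########%%*-:::: 126
31 #*=----:--=====---=*%*=--:- 147
28 #*=----------------*%*=---- 147
25 #*=------=+********#%#=---= 119
22 #*+======+*########%%#+==== 101
19 ##+======++++++++++#%#+==== 113
16 #*+++++++++++++++++***+++++ 115
13 *+++++++++++++++++++*++++++ 112
10 *++++++**++**++++++++++++++ 105
7 *************************** 86
```

>>> carry_out --rows '[[[-1.5, 3.5, 0], 0, -0.2], [[-3.15, 7.1, 3], 0, -0.2], [[-3.15, 7.1, 7], 0, -0.2], [[-3.15, 7.1, 10], 0, -0.2], [[-3.15, 7.1, 12], 0, -0.2], [[-3.15, 7.1, 13.3], 0, -0.2], [[-3.15, 7.1, 14], 0, -0.2], [[-3.15, 7.1, 14], 0, -1], [[-3.15, 7.1, 14], 0, -1], [[-3.15, 7.1, 14], 0, -1]]'

```text
clock: 26.05
eef_pos: [626.5, 118.3, 67.1]
eef_rot: [0.041, 0.999, -0.0, -0.001]
ft_force: [-0.7, -2.7, -11.0]
width: 17.5
finger_force: 25.9
```

>>> carry_out --rows '[[[0, 0, 0], 0, -1], [[0.36, 0, -0.09], 0, -1], [[0.74, 0, -0.15], 0, -1], [[1.11, 0, -0.17], 0, -1], [[1.48, 0, -0.15], 0, -1], [[1.86, 0, -0.09], 0, -1], [[2.22, 0, 0], 0, -1], [[2.22, 0, 0], 0, -1], [[2.22, 0, 0], 0, -1]]'

```text
clock: 26.95
eef_pos: [609.7, 119.7, 70.3]
eef_rot: [0.041, 0.999, -0.0, 0.005]
ft_force: [7.6, -4.3, -6.4]
width: 17.5
finger_force: 23.8
```

>>> carry_out --rows '[[[0, 0, 0], 0, -0.2], [[0, 0, 0], 0, -0.2], [[0, 0, 0], 0, -0.2], [[0, 0, -4], 0, -0.2], [[0, 0, -8], 0, -0.2], [[0, -4, -11], 0, -0.2], [[0.9, -7.1, -14], 0, -0.2], [[0.9, -7.1, -14], 0, -0.2], [[0.9, -7.1, -14], 0, -0.2]]'

```text
clock: 27.85
eef_pos: [590.5, 50.4, 208.8]
eef_rot: [0.041, 0.999, 0.0, 0.001]
ft_force: [0.1, 0.3, -0.5]
width: 34.1
finger_force: 0.0
```

```bash
python3 win.py w14 3 | sed -n 1,29p
```

```text
27.85 [590.5  50.4 208.8] [0.041 0.999 0.    0.001]
L px [342.8237  255.64272] [342.3339  222.94151] [340.75674 204.1934 ]
85 =====================++++++ 134
82 *+++++++++++++****+++***+++ 108
79 =====+++==+==+=+==+++++++++ 124
76 ===++====+=====+=++++++++++ 124
73 ===+====+====+===++++++++++ 125
70 ++===============++++++++++ 126
67 *+=------------------------ 158
64 *=:.:..:---::::::.:::::---- 183
61 *=.    ..:=+=----::-:..::.. 192
58 *=.      .=+*++++**#%=.     167
55 *=.       ...   ..:+#+.     209
52 #=...........   ..:+%=..... 205
49 #+........::::::::-*%+..... 190
46 *+:.....-+###########=:.... 138
43 -=:.....-#%+---==-=--:..... 174
40 -=:..:.:=##=::-----:::....: 179
37 *+-:::::=##+------:-::::::: 170
34 #+-:::::=#%#********=-::::: 130
31 #*---:---+**********+------ 134
28 #*=-------==-----====------ 152
25 #*==-------------====-----= 149
22 #*+======================== 139
19 #*+=======++++++++*+++===== 120
16 #*++++++++***********++++++ 106
13 *+++++++++***********++++++ 107
10 *++++++++++++++++++++++++++ 106
7 *************************** 95
```

>>> carry_out --rows '[[[-2, -4.4, 0], 0, -0.2], [[-4, -8.8, 0], 0, -0.2], [[-4.6, -10.5, 3], 0, -0.2], [[-4.6, -10.5, 7], 0, -0.2], [[-4.6, -10.5, 10], 0, -0.2], [[-4.6, -10.5, 12], 0, -0.2], [[-4.6, -10.5, 13], 0, -0.2]]'

```text
clock: 28.6
eef_pos: [625.4, -55.9, 73.3]
eef_rot: [0.04, 0.999, 0.001, -0.004]
ft_force: [0.4, 0.4, 0.5]
width: 34.5
finger_force: 0.0
```

>>> carry_out --rows '[[[0, 0, 1], 0, -0.2], [[0, 0, 2.1], 0, -0.2], [[0, 0, 2.1], 0, -0.2], [[0, 0, 2.1], 0, -1], [[0, 0, 2.1], 0, -1], [[0, 0, 2.1], 0, -1], [[0, 0, 2.1], 0, -1]]'

```text
clock: 29.3
eef_pos: [628.1, -58.4, 57.4]
eef_rot: [0.041, 0.999, -0.0, 0.001]
ft_force: [-0.8, -3.0, -0.4]
width: 17.7
finger_force: 26.2
```

>>> carry_out --rows '[[[0.45, 0, -0.39], 0, -1], [[0.96, 0, -0.7], 0, -1], [[1.51, 0, -0.93], 0, -1], [[2.09, 0, -1.07], 0, -1], [[2.69, 0, -1.11], 0, -1], [[3.28, 0, -1.07], 0, -1], [[3.86, 0, -0.93], 0, -1], [[4.41, 0, -0.7], 0, -1], [[4.92, 0, -0.39], 0, -1], [[5.37, 0, 0], 0, -1]]'

```text
clock: 30.3
eef_pos: [579.4, -54.5, 60.7]
eef_rot: [0.041, 0.999, -0.001, 0.006]
ft_force: [5.3, -1.5, 11.2]
width: 17.7
finger_force: 25.4
```

>>> carry_out --rows '[[[0, 0, 0], 0, -1], [[0, 0, 0], 0, -1], [[0, 0, 0], 0, -0.2], [[0, 0, 0], 0, -0.2], [[0, 0, 0], 0, -0.2], [[0, 0, -4], 0, -0.2], [[0, 0, -8], 0, -0.2], [[0, 4, -12], 0, -0.2], [[-1, 6.7, -15.1], 0, -0.2], [[-1, 6.7, -15.1], 0, -0.2]]'

```text
clock: 31.3
eef_pos: [592.9, 15.6, 213.3]
eef_rot: [0.039, 0.999, 0.0, 0.005]
ft_force: [1.7, -0.7, 0.2]
width: 34.2
finger_force: 0.0
```

```bash
python3 win.py w15 3 | sed -n '1p;30,57p'
```

```text
31.3 [592.9  15.6 213.3] [0.039 0.999 0.    0.005]
R px [301.92664 247.09064] [302.17554 214.77582] [303.38605 196.5388 ]
85 ++++++++=++=+++++++=++===++ 127
82 *********+++++++*********++ 99
79 +++++++++++++++++++++++++++ 111
76 +++++++++++++++++++++++++++ 111
73 +++++++++++++++++++++++++++ 110
70 +++++++++++++++++++++++++++ 112
67 *+==========-======+##+==== 139
64 *+=-::------------=*##-::-- 150
61 *=.   .:--+#########%*. .:- 140
58 *=.      .:---------:..     199
55 *=.     .        .          224
52 *=:........................ 220
49 *=:........................ 216
46 *=:........................ 210
43 :::.....:--::.....::--:.... 200
40 ..::::::-*#+::.::.:=#*-:::. 177
37 --::::::-*%+-:::::-+%*-:::: 165
34 *+-:::::=*%+-:::::-+%*-:::: 151
31 #+------=*%#+++++++#%#=---- 126
28 #+=-----=*#########%%#=---- 107
25 #*=-----==+++++++++#%#+---= 124
22 #*================+*%#+==== 126
19 #*+===============+*%#+==== 120
16 #*+++++++++++++++++*##+++++ 115
13 #*+++++++++++++++++***+++++ 111
10 #*++++++++++++++++++**+++++ 108
7 #*****+++++++++++++++++++++ 103
```

>>> carry_out --rows '[[[-2, -3.5, 0], 0, -0.2], [[-4.4, -6.9, 0], 0, -0.2], [[-4.4, -6.9, 4], 0, -0.2], [[-4.4, -6.9, 8], 0, -0.2], [[-4.4, -6.9, 11], 0, -0.2], [[-4.4, -6.9, 13], 0, -0.2], [[-4.4, -6.9, 13], 0, -0.2]]'

```text
clock: 32.05
eef_pos: [623.5, -59.7, 72.1]
eef_rot: [0.041, 0.999, 0.001, -0.005]
ft_force: [-0.4, 0.4, -0.8]
width: 34.5
finger_force: 0.0
```

>>> carry_out --rows '[[[0, 0, 0], 0, -0.2], [[0, 0, 0], 0, -0.2]]'

```text
clock: 32.25
eef_pos: [628.4, -60.3, 78.7]
eef_rot: [0.041, 0.999, -0.0, 0.001]
ft_force: [0.2, -0.2, -0.3]
width: 34.0
finger_force: 0.0
```

>>> carry_out --rows '[[[-0.2, 0.2, 1], 0, -0.2], [[-0.2, 0.2, 1.9], 0, -0.2], [[-0.2, 0.2, 2.4], 0, -0.2], [[-0.2, 0.2, 2.4], 0, -1], [[-0.2, 0.2, 2.4], 0, -1], [[-0.2, 0.2, 2.4], 0, -1], [[-0.2, 0.2, 2.4], 0, -1]]'

```text
clock: 32.95
eef_pos: [629.1, -58.5, 52.9]
eef_rot: [0.04, 0.999, -0.0, -0.001]
ft_force: [-1.2, -4.9, -7.9]
width: 17.6
finger_force: 26.0
```

>>> carry_out --rows '[[[0.47, 0, -0.47], 0, -1], [[1.01, 0, -0.85], 0, -1], [[1.61, 0, -1.13], 0, -1], [[2.25, 0, -1.3], 0, -1], [[2.91, 0, -1.36], 0, -1], [[3.57, 0, -1.3], 0, -1], [[4.21, 0, -1.13], 0, -1], [[4.81, 0, -0.85], 0, -1], [[5.35, 0, -0.47], 0, -1], [[5.82, 0, 0], 0, -1]]'

```text
clock: 33.95
eef_pos: [577.9, -54.3, 58.5]
eef_rot: [0.041, 0.999, -0.001, 0.007]
ft_force: [3.8, -1.8, 12.0]
width: 17.8
finger_force: 25.3
```

>>> carry_out --rows '[[[0, 0, 0], 0, -1], [[0, 0, 0], 0, -1], [[0, 0, 0], 0, -0.2], [[0, 0, 0], 0, -0.2], [[0, 0, 0], 0, -0.2], [[0, 0, -4], 0, -0.2], [[0, 0, -8], 0, -0.2], [[0, 4, -12], 0, -0.2], [[-1, 6.9, -15.1], 0, -0.2], [[-1, 6.9, -15.1], 0, -0.2]]'

```text
clock: 34.95
eef_pos: [591.1, 18.0, 210.5]
eef_rot: [0.039, 0.999, 0.0, 0.005]
ft_force: [0.2, 0.1, 0.6]
width: 34.5
finger_force: 0.0
```

>>> carry_out --rows '[[[0, 0, 0], 0, -1], [[0, 0, 0], 0, -1], [[0, 0, 0], 0, -1]]'

```text
clock: 35.25
eef_pos: [586.3, 14.0, 202.8]
eef_rot: [0.041, 0.999, 0.0, -0.002]
ft_force: [-1.0, -0.6, -0.8]
width: 0.2
finger_force: 0.0
```

```bash
python3 win.py w16 2
```

```text
35.25 [586.3  14.  202.8] [ 0.041  0.999  0.    -0.002]
L px [388.98898 260.34763] [387.7548  226.97054] [382.975   207.76292]
85 ++++++++++++++++++=++++==++ 127
83 *******+++++*************++ 100
81 +++++++++++++++++++++++++++ 121
79 +++++++++++++++++++++++++++ 126
77 +++++++++++++++++++++++++++ 125
75 +++++++++++++++++++++++++++ 125
73 ++++++++++++++=+++++++++++= 126
71 +++++++++++++++++++++++++++ 124
69 **+======================== 133
67 #*=------------------------ 158
65 %*--:::---------:::::..:::: 178
63 #=.    .::::::..       .::. 213
61 #=      ..-+++=-----:  ...  193
59 #=        =########%#=.     160
57 #=.       ........:+#+.     206
55 #+.                =#+.     219
53 #+                 -#+.     219
51 #+.                =#+.     216
49 %+.       .::::::::+#+.     197
47 #+:     .=*#########%+.     149
45 *+:     -*%#*++++++++-.     158
43 **:.....:*#+:..:::::::..    190
41 **:.....:*%+...:::::....... 189
39 #*-.....-*%=..::........... 191
37 #*-:....-*#+-::::::::...... 179
35 %*-:....-*%#*+++++++=:..... 148
33 %#=:::.:-+#%%#######+-::.:: 126
31 %#=-:::::-++++++++**+-:::
[... 1257 characters left out ...]
. 138
43 .::.....-#%#****+***+-:.... 155
41 .::.....-#%+--------::..... 181
39 .:::::::-*%+=---:::::::::.: 180
37 =-::::::-*#+-:::::::::::::: 178
35 *=::::::-*#+---------:::::: 164
33 *=-:::::=#%#********=-::::: 134
31 *=------=*##########+------ 125
29 *=-------=+++=++++++=------ 143
27 *+-------===--=======-----= 152
25 *+=-----------=======-----= 150
23 #+==========-============== 144
21 #+================+======== 138
19 #+========++++++++++======= 127
17 #+=======++++*******++===== 116
15 #*++++++++**********+++++++ 109
13 #*++++++++++++******+++++++ 109
11 **+++++++++++++++++++++++++ 108
9 **+++++++++++++++++++++++++ 107
7 *************************** 96
5 #************************** 85
```

>>> carry_out --rows '[[[-2, 1.5, 2], 0, -1], [[-3.2, 2.1, 5], 0, -1], [[-3.2, 2.1, 8], 0, -1], [[-3.2, 2.1, 9], 0, -1], [[-3.2, 2.1, 9], 0, -1], [[-3.2, 2.1, 9], 0, -1]]'

```text
clock: 35.9
eef_pos: [621.4, 32.5, 115.5]
eef_rot: [0.041, 0.999, -0.0, 0.0]
ft_force: [0.3, -0.2, 0.4]
width: -0.3
finger_force: 0.0
```

>>> carry_out --rows '[[[0, 0, 0.6], 0, -1], [[0, 0, 1.1], 0, -1], [[0, 0, 1.5], 0, -1], [[0, 0, 1.8], 0, -1], [[0, 0, 2.0], 0, -1], [[0, 0, 2.1], 0, -1], [[0, 0, 2.1], 0, -1]]'

```text
clock: 36.6
eef_pos: [621.7, 32.9, 96.8]
eef_rot: [0.04, 0.999, -0.0, 0.001]
ft_force: [-5.6, -0.4, 18.4]
width: -0.2
finger_force: 9.0
```

>>> carry_out --rows '[[[0, 0, 0.5], 0, -1], [[0, 0, -2], 0, -1], [[0, 0, -6], 0, -1], [[2, 0, -10], 0, -1], [[3.5, -2, -10], 0, -1], [[3.5, -2, -10], 0, -1], [[3.5, -2, -10], 0, -1]]'

```text
clock: 37.3
eef_pos: [584.3, 15.9, 193.6]
eef_rot: [0.041, 0.999, 0.0, -0.0]
ft_force: [0.4, -0.8, -0.2]
width: -0.4
finger_force: 0.0
```

```bash
python3 win.py w17 4 | cut -c1-36
python3 - <<'E'
from h import *
im=manip.camera("side"); cv2.imwrite("pics/s17.png",im); o=cv2.imread("pics/side0.png"); e=cv2.imread("pics/s8.png"); p=cv2.imread("pics/s10.png")
C=cam("side")
# stacks: difference at the arbors against pictures with full stacks; old ring places; look-alikes
for n,a,b,x in(("thick vs s8",im,e,(330,315,395,375)),):
    x0,y0,x1,y1=x; print(n,cv2.absdiff(a,b)[y0:y1,x0:x1].mean())
print("thin vs s10",cv2.absdiff(im[160:290,190:390],p)[25:70,25:70].mean())
d=cv2.absdiff(im,o).max(2); d=cv2.morphologyEx((d>60).astype(np.uint8),cv2.MORPH_OPEN,np.ones((4,4)))
n,_,st,ce=cv2.connectedComponentsWithStats(d)
for s,c in zip(st[1:],ce[1:]):
    if c[1]>190: print(s,c.round(),ray(C,c,10))
E
```

```text
37.3 [584.3  15.9 193.6] [ 0.041  0.
L px [388.8737  266.21994] [387.6282
85 +++++++++++++++++++++++++++ 126
81 +++++++++++++++++++++++++++ 122
77 +++++++++++++++++++++++++++ 126
73 ++++++++++++++++=++++++++++ 127
69 **+======================== 134
65 #+:::::------::::::::..:::: 180
61 #=        -++=-----:.   .   201
57 %=        .::::::::+#+      206
53 #+.                =#+      218
49 #+.       .:::::::-+%+.   . 198
45 **:.    :*%#+++++++++-.   . 159
41 **:.....:*%=..::::::....... 190
37 %*-:....-*#+:.............. 186
33 %*-:::::-+##########+::::.. 132
29 %#=--::-:----::::-----::::: 168
25 %#=----------------=------- 159
21 %#+==-================-=--= 140
17 **++======+*********++===== 115
13 +++++++++++++++++++++++++++ 122
9 **+*+++++*+++*++++++++++*** 104
5 ############*##*###**###### 75
R px [301.48636 266.5801 ] [301.6542
85 +++++++++++++++++++++++++++ 126
81 **+++++++++++++++***+++++++ 110
77 +++++++++++++++++++++++++++ 116
73 +++++++++++++++++++++++++++ 116
69 *++===================+===+ 129
65 *+------------------------- 163
61 *=    .::......         .:. 218
57 *=.      
[... 988 characters left out ...]
[256. 276.] [387.9  32.5  10. ]
[246 276   4   4  16] [248. 278.] [369.9  36.5  10. ]
[269 277  23   8 116] [279. 281.] [422.6 -13.6  10. ]
[219 278   4   4  16] [220. 280.] [317.5  64.2  10. ]
[200 286  12   6  48] [206. 288.] [277.6  55.4  10. ]
[418 303   9   6  46] [422. 305.] [ 628.  -249.3   10. ]
[111 307   8   5  32] [114. 309.] [ 94.7 103.3  10. ]
[429 306   4   4  16] [430. 308.] [ 638.5 -263.9   10. ]
[408 309  20  11 114] [417. 315.] [ 599.4 -264.5   10. ]
[348 341  31  14 223] [363. 348.] [ 453.6 -274.4   10. ]
[441 353  18  12 114] [451. 358.] [ 576.2 -385.9   10. ]
[459 354   4   4  16] [460. 356.] [ 595.3 -392.6   10. ]
[429 362  31  17 196] [442. 373.] [ 537.5 -402.8   10. ]
```

Run:
```python
import cv2,numpy as np
g=lambda f:cv2.imread(f,0)
a,e,o=g("pics/s17.png"),g("pics/s8.png"),g("pics/side0.png")
for n,i in(("s8",e),("start",o)): print(n,cv2.matchTemplate(i[310:380,325:400],a[320:375,335:390],cv2.TM_CCOEFF_NORMED).max().round(3))
for r in range(322,374,3): print(r,"".join(f"{v:4d}" for v in a[r,334:392:3])," | ","".join(f"{v:4d}" for v in e[r,334:392:6]))
```

```text
s8 0.78
start 0.743
322  167 156 146 149 169 186 186 191 187 193 202 197 196 197 202 203 209 206 213 210  |   146 114  72  81  84 105 106 109 117 122
325  173 161 154 161 177 167 171 186 194 199 204 206 210 218 211 207 210 217 209 215  |   106  94  74  97 109 121 122 120 119 198
328  173 167 162 171 170 166 167 189 206 234 235 233 206 210 210 194 197 201 198 207  |    72  69  73  96 169 208 130 122 110 201
331  179 176 185 175 177 193 237 216 234 237 237 237 227 222 205 193 191 193 197 190  |    89  99  90 216 214 220 215 162 163 195
334  194 195 188 188 200 236 238 166 208 233 235 234 222 235 228 206 208 202 196 197  |   164 161 172 218 212 236 224 211 210 196
337  201 202 206 198 222 238 202  92 178 218 227 224 163 234 236 218 213 205 201 190  |   174 177 192 170 181 229 165 213 209 198
340  195 189 204 194 231 238 119  92 108 121 127 127 125 222 234 218 212 211 205 207  |   166 170 205 103 103 126 120 213 211 208
343  188 193 212 211 211 237 225  91 112 117 120 127 119 233 236 196 203 208 202 204  |   161 181 197 216 106 117 122 234 202 201
346  198 197 206 181 111 236 238 217 135
[... 559 characters left out ...]
5 219  |   183  88  76 111 114 135 138 120 120 203
361  210 208 171  67  81  78 101 116 116 126 132 131 128 124 110 127 136 201 208 214  |   182 139  73 110 119 132 126 112 135 205
364  208 208 207 106  73  92  76  97 114 117 130 155 113 112 124  91 195 199 205 214  |   207 210  68  73 114 129 110 121 193 208
367  218 213 217 221 168  65 101 116 117 115 143 183 121 110  81 172 200 197 210 214  |   222 220 171  97 114 143 119  78 200 209
370  204 210 211 219 218 192  99  66  74  86  89  89  72 116 184 200 193 195 206 212  |   206 215 221  94  71  90  73 182 195 208
373  205 213 206 210 214 217 208 196 184 165 176 180 198 197 202 198 206 214 219 215  |   205 208 217 211 186 177 197 202 208 218
```

```bash
python3 -c "
from plant import manip; print(manip.finish_job())"
```

```text
the job is handed in; nothing more can be done
None
```

The job is handed in: both large rings are on the thick arbor, both small rings are on the thin arbor, both windows show 2 (each about 0.05 rad off centre by my image reading, within the 0.15 allowed), and the enter button was pressed fully down and released.

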